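# Weigh the deep tray from the middle of the stack

### The job

The deep tray of fittings in the middle of the three-tray stack has to go on the parts scale. Lift the top tray off and set it aside on the bench, stand the deep middle tray centred and square on the scale's platform, then put the top tray back squarely on the bottom tray. Leave the bottom tray where it stands, keep the trays level so that nothing tips out, and set them down instead of dropping them.

Things in the scene. Friction and masses are not known exactly. Their poses are not given: they have to be found in the camera images.
- top_tray: Top of the only three-high stack: open grey metal tray 160 (its x) x 100 (y) x 45 mm high, 4 mm walls, 0.4 kg, resting flat on the rim below. Its grip is an upright 14 mm thick wooden partition across the middle along its y, its top 43 mm above the underside: pinch it from above, fingers closing along x, 68 mm free on each side. Fittings fixed inside reach 17 mm up. Origin: centre of underside.
- middle_tray: Middle tray of the stack: as the top tray but deeper, 65 mm high (partition top 63 mm above the underside), about 0.5 kg. Origin: centre of the underside; x along its 160 mm length, z up. It stands on the rim of the bottom tray.
- bottom_tray: Bottom tray of the stack, loose on the bench (z = 0): same shape and size as the top tray, 45 mm high, about 0.5 kg. Origin: centre of the underside; x along its 160 mm length, z up. A small jar stands by its -x end. (Another such tray, alone at the bench's far edge, is not part of the job.)
- scale: Parts scale fixed to the bench: flat steel platform 210 (its x) x 150 (y) mm, top 50 mm above the bench; 30 mm high readout box in front at -x. Origin: on the bench under the platform's centre. Stack and scale stand left and right of the robot's x axis, either way round; the bench at the point midway between them is bare for 110 mm along world x and 90 mm along y, each way.

How it is judged (in metres and radians):
On the way, in this order (a step that is already met when the one before it is completed fails the run):
1. the top tray is off the stack and stands beside it on the bench, while the other two still stand where they were (horizontal distance between top_tray and middle_tray above 0.1 m and height (world z) of top_tray below 0.06 m and linear speed of top_tray below 0.05 m/s and distance of each of middle_tray, bottom_tray from where it was at the start of the episode below 0.025 m), for 0.2 s.
2. the middle tray stands centred and square on the scale (horizontal distance between middle_tray and scale below 0.025 m and angle between the x axis of middle_tray and the x axis of scale, either way round below 0.21 rad and z of middle_tray in the frame of scale between 0.044 and 0.056 m and linear speed of middle_tray below 0.02 m/s), for 0.2 s.
At the end, for the whole second after the job is handed in: The middle tray rests on the scale's platform, within 25 mm of its centre and 12 degrees of square; the top tray rests on the bottom tray's rim, within 25 mm of its centre and 12 degrees of square; the bottom tray is within 25 mm of where it started; all at rest (all of step 2 and horizontal distance between top_tray and bottom_tray below 0.025 m and angle between the x axis of top_tray and the x axis of bottom_tray, either way round below 0.21 rad and z of top_tray in the frame of bottom_tray between 0.039 and 0.051 m and linear speed of each of top_tray, bottom_tray below 0.02 m/s and distance of bottom_tray from where it was at the start of the episode below 0.025 m); the robot touches nothing.
It fails at once if a tray of the stack is tilted by more than 25 degrees (angle between any of top_tray, middle_tray, bottom_tray's own z axis and vertical above 0.44 rad).
It fails at once if the middle or top tray falls freely from more than 25 mm above its place in the stack or on the scale (touched by nothing while moving) ((height (world z) of middle_tray above 0.075 m and contact force between middle_tray and anything else below 0.05 N and linear speed of middle_tray above 0.15 m/s) or (height (world z) of top_tray above 0.075 m and contact force between top_tray and anything else below 0.05 N and linear speed of top_tray above 0.15 m/s)).
It also fails if it takes over 67 s, if anything falls off the work surface, if the arm or the gripper's body presses on something with over 40 N, if the wrist force passes 120 N, or if a joint passes its speed limit or range.

### The arm

A 7-joint arm with a two-finger parallel gripper is mounted at the origin on the work surface. World frame = base frame: x ahead of the robot, y to its left, z up, the work surface at z = 0. Lengths are in mm, angles in rad, forces in N, time in s.
With the tool pointing down it reaches from about 350 to 900 mm from the base axis. Payload 8.1 kg.
Tool frame: the origin (TCP) lies midway between the tips of the shut fingers; the grasp point (between the pads) lies 19 mm behind it; z points along the fingers, y is the direction in which the jaws open and shut (so a half turn about z gives the same grasp; the last joint's range is limited). The gripper opens to 85 mm and grips with 20 to 120 N. Pads are 22 mm wide; open, the fingers measure 114 mm over their backs; the gripper's body (76 mm by 85 mm) begins 54 mm behind the grasp point. The pads swing forward as they close: fully open they stand 13 mm farther back than shut.
Start: joints at [1.018, 0.434, 0.025, 1.573, -0.012, 1.134, -0.075], TCP at [271.721, -562.859, 205.423] pointing down, gripper open.
Joint ranges: [-2.62, 2.62], [-0.44, 2.09], [-1.27, 1.32], [0.08, 2.57], [-1.32, 4.46], [0.12, 2], [-2.74, 2.74]. Speed limits (rad/s): [2.22, 2.22, 3.01, 3.01, 3.14, 3.14, 3.14].

### API

Orientations are given as a rotation vector (axis times angle).
In Python, from cell import manip, eoat, solver, cams, job_done, status gives the robot as it stands. Calls block until the motion is done:
- manip.movep(position, orientation): joint-space move of the TCP to a pose.
- manip.move_straight(position, rotation=None, max_speed=150, force_limit=None): straight line of the TCP; rotation=None keeps the orientation; max_speed is the mean speed in mm/s. With force_limit (N) it stops when the force on the tool has changed by that much, and returns True; else False.
- manip.goto_joints(angles): joint-space move.
- eoat.command_gripper(opening, effort=None): finger opening in mm; effort is the grip in N (None keeps the last); returns when the fingers have stopped.
- manip.dwell(seconds).
- solver.solve_ik(position, orientation): joint angles nearest the present ones, or None.
- cams.read_camera(name): name is "side" or "top"; returns a dict with "color" (420x560x3 uint8, red, green, blue), "K" (3x3 intrinsics, pixels), "origin" and "rotation" of the camera in the world. Camera axes: x right, y down, z forward; pixel columns grow to the right and rows downward; lengths in mm; the calibration is good to about 2 mm. A picture is of the moment at which its call begins. There is no depth.
A pose or a line that the arm cannot do raises manip.PlanningError and nothing moves.
- job_done(): hands the job in, once; it reports no verdict.
Readings, each from a call of its own:
- status.get_t(): time.
- status.get_joints(): joint angles.
- status.get_qd(): joint speeds.
- status.get_tau(): joint torques, N m.
- status.get_tool_pos(): TCP position.
- status.get_eef_rot(): TCP orientation.
- status.get_force(): force on the tool from outside, world axes, zero at the start.
- status.get_moment(): the same for the moment, N m.
- status.get_width(): finger opening in mm.
Only numpy, scipy, OpenCV 4.12 (cv2) and the standard library are available. Lean on these libraries where they do the work, as an engineer would, in place of code of your own. Each camera call takes 0.05 s, during which the arm holds its last target.

## Working session

There is one attempt and no reset: what is moved stays moved. The work goes in short steps, each a Python script; the robot and the scene stay as the last script left them, time stands still between calls to the robot, and variables do not carry over. Pictures are saved under pics/ and viewed, and the job is handed in when it is done.

```bash
ls; mkdir -p pics; python3 - <<'E'
from cell import manip, eoat, solver, cams, job_done, status
import cv2,numpy as np
for n in("side","top"):
    c=cams.read_camera(n); cv2.imwrite(f"pics/{n}0.png",c["color"][:,:,::-1])
    print(n,c["K"].tolist(),c["origin"],c["rotation"].tolist() if hasattr(c["rotation"],'tolist') else c["rotation"])
print(status.get_t(),status.get_eef_rot(),status.get_tool_pos(),status.get_force(),status.get_width())
E
```

```text
pics
side [[452.33840841236236, 0.0, 278.12038135376366], [0.0, 452.33840841236236, 214.0075145961007], [0.0, 0.0, 1.0]] [511.48638067 764.82169806 861.12211008] [-0.0035457931282781357, 2.875107402732847, -1.2362414790238971]
top [[536.2872016227257, 0.0, 273.32008896640446], [0.0, 536.2872016227257, 209.54127404913405], [0.0, 0.0, 1.0]] [ 425.60578612    7.10855694 1384.58902823] [-2.1674806740875163, 2.185846793156814, -0.10000757905907558]
0.1 [-3.06122879e+00 -7.00181949e-01  7.13919505e-04] [ 271.46245848 -562.4367871   204.71934019] [-0.3448363  -0.22771781 -0.63075267] 85.47035270001635
```

View pics/side0.png

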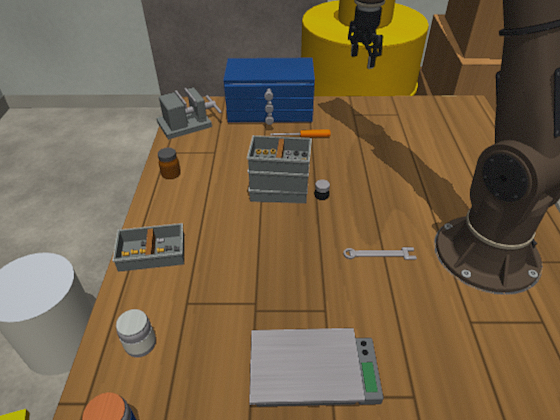

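View pics/top0.png

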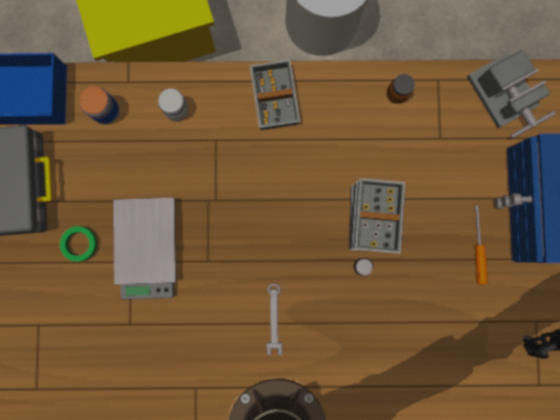

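```bash
cat > h.py <<'E'
import cv2,numpy as np
from scipy.spatial.transform import Rotation as R
def cast(c,uv,z):
    uv=np.atleast_2d(np.asarray(uv,float)); K=c["K"]
    d=np.c_[(uv[:,0]-K[0,2])/K[0,0],(uv[:,1]-K[1,2])/K[1,1],np.ones(len(uv))]
    d=d@R.from_rotvec(c["rotation"]).as_matrix().T; o=np.asarray(c["origin"])
    return o+d*((z-o[2])/d[:,2])[:,None]
def proj(c,P):
    P=np.atleast_2d(np.asarray(P,float)); q=(P-np.asarray(c["origin"]))@R.from_rotvec(c["rotation"]).as_matrix()
    q=q@c["K"].T; return q[:,:2]/q[:,2:]
def orange(c,box):
    u0,v0,u1,v1=box; h=cv2.cvtColor(c["color"],cv2.COLOR_RGB2HSV)
    return h[v0:v1,u0:u1]
E
python3 - <<'E'
from cell import cams
from h import *
t=cams.read_camera("top");s=cams.read_camera("side")
a=cv2.resize(t["color"][165:285,335:425],None,fx=6,fy=6,interpolation=cv2.INTER_CUBIC)
cv2.imwrite("pics/a.png",cv2.resize(a,(450,600))[:,:,::-1])
b=cv2.resize(s["color"][125:210,235:340],None,fx=7,fy=7,interpolation=cv2.INTER_CUBIC)
cv2.imwrite("pics/b.png",b[:,:,::-1])
# grey masks in both views: scale
for n,c,box in(("top",t,(100,180,190,310)),("side",s,(235,310,395,415)),("topstack",t,(340,165,420,260))):
    h=cv2.cvtColor(c["color"],cv2.COLOR_RGB2HSV); u0,v0,u1,v1=box
    m=((h[v0:v1,u0:u1,1]<60)&(h[v0:v1,u0:u1,2]>(150 if n!="topstack" else 60))).astype(np.uint8)
    m=cv2.morphologyEx(m,cv2.MORPH_OPEN,np.ones((3,3)))
    k=max(cv2.findContours(m,0,2)[0],key=cv2.contourArea); print(n,cv2.contourArea(k))
    k=k.reshape(-1,2)+[u0,v0]
    q=cv2.boxPoints(cv2.minAreaRect(k.astype(np.float32)));print(q.round(1).tolist())
    ap=cv2.approxPolyDP(k.reshape(-1,1,2),4,True).reshape(-1,2);print(ap.tolist())
    P=cast(c,ap,50 if n!="topstack" else 155);print(P.round(0).tolist())
    print(cv2.minAreaRect(cast(c,k,50 if n!="topstack" else 155)[:,:2].astype(np.float32)))
E
```

```text
top 114.5
[[157.0, 267.0], [172.0, 267.0], [172.0, 280.0], [157.0, 280.0]]
[[158, 267], [157, 280], [172, 279], [170, 268], [164, 278]]
[[405.0, 290.0, 50.0], [373.0, 292.0, 50.0], [375.0, 255.0, 50.0], [402.0, 260.0, 50.0], [378.0, 275.0, 50.0]]
((388.98016357421875, 273.6824645996094), (37.3059196472168, 31.9122371673584), 89.50717163085938)
side 1392.0
[[251.0, 330.0], [305.0, 330.0], [305.0, 374.0], [251.0, 374.0]]
[[252, 331], [251, 366], [265, 366], [251, 368], [251, 374], [301, 372], [295, 368], [299, 363], [274, 362], [301, 359], [305, 353], [269, 353], [285, 349], [270, 344], [283, 337], [266, 336], [281, 330]]
[[577.0, 257.0, 50.0], [575.0, 334.0, 50.0], [548.0, 334.0, 50.0], [575.0, 338.0, 50.0], [574.0, 351.0, 50.0], [479.0, 346.0, 50.0], [490.0, 338.0, 50.0], [482.0, 328.0, 50.0], [531.0, 326.0, 50.0], [478.0, 320.0, 50.0], [470.0, 307.0, 50.0], [541.0, 307.0, 50.0], [509.0, 298.0, 50.0], [539.0, 287.0, 50.0], [513.0, 271.0, 50.0], [548.0, 269.0, 50.0], [517.0, 255.0, 50.0]]
((522.9273681640625, 302.8896789550781), (105.87676239013672, 96.0638656616211), 1.0001188516616821)
topstack 3478.0
[[347.1000061035156, 249.3000030517578], [351.6000061035156, 177.8000030517578], [404.6000061035156, 181.1999969482422], [400.20001220703125, 252.60000610351562]]
[[360, 179], [351, 187], [351, 248], [399, 252], [404, 183]]
[[605.0, -197.0, 155.0], [587.0, -176.0, 155.0], [446.0, -173.0, 155.0], [436.0, -283.0, 155.0], [595.0, -299.0, 155.0]]
((521.5460815429688, -232.18653869628906), (122.70922088623047, 164.48826599121094), 85.12277221679688)
```

```bash
sleep 1
```

```text
(no output)
```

View pics/a.png

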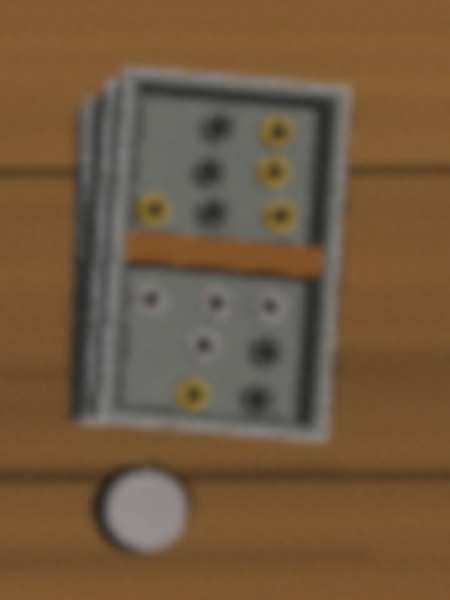

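View pics/b.png

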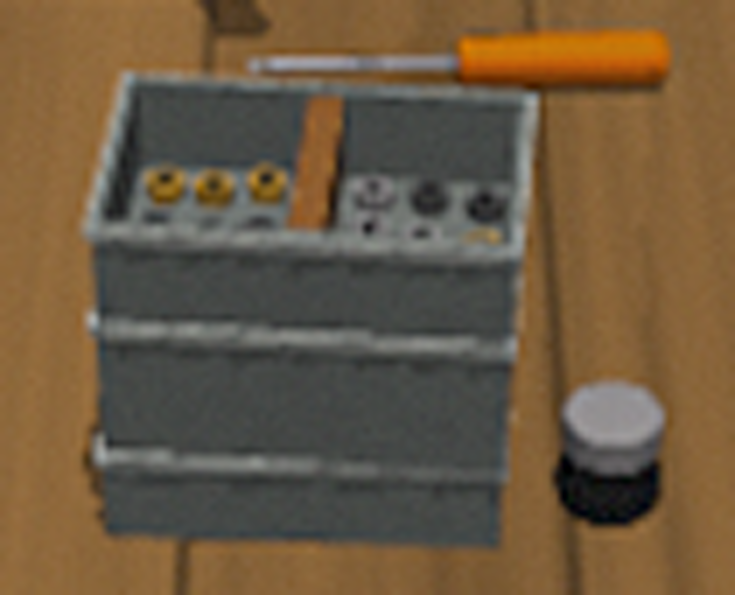

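```bash
python3 - <<'E'
from cell import cams
from h import *
t=cams.read_camera("top");s=cams.read_camera("side")
H={}
for n,c,pts in(("t",t,[(145,240),(120,210),(190,240),(150,292),(378,200),(375,215)]),("s",s,[(300,365),(230,365),(370,380),(280,150)])):
    h=cv2.cvtColor(c["color"],cv2.COLOR_RGB2HSV);H[n]=h
    for u,v in pts: print(n,(u,v),h[v,u])
def big(n,c,box,f,z):
    u0,v0,u1,v1=box;m=f(H[n][v0:v1,u0:u1]).astype(np.uint8)
    m=cv2.morphologyEx(m,cv2.MORPH_OPEN,np.ones((3,3)))
    k=max(cv2.findContours(m,0,1)[0],key=cv2.contourArea).reshape(-1,2)+[u0,v0]
    ap=cv2.approxPolyDP(k.reshape(-1,1,2),3,True).reshape(-1,2)
    P=cast(c,k,z)[:,:2].astype(np.float32)
    print(n,box,ap.tolist(),cast(c,ap,z)[:,:2].round(0).tolist(),cv2.minAreaRect(P),P.mean(0))
f=lambda h:(h[...,1]<70)&(h[...,2]>100)
big("t",t,(100,180,190,310),f,50);big("s",s,(235,310,395,415),f,50)
g=lambda h:(h[...,0]<18)&(h[...,1]>150)&(h[...,2]>90)
big("t",t,(358,206,402,226),g,153);big("s",s,(270,136,290,162),g,153)
q=np.array([(126,67),(352,88),(328,441),(103,418)])/5+[334.6,164.6]
P=cast(t,q,155)[:,:2];print("rim",P.round(1),P.mean(0),[np.linalg.norm(P[i]-P[i-1]) for i in range(4)])
q=np.array([(122,75),(538,95),(522,258),(85,235)])/7+[234.5,124.5]
P=cast(s,q,155)[:,:2];print("rim side",P.round(1),P.mean(0),[np.linalg.norm(P[i]-P[i-1]) for i in range(4)])
E
```

```text
t (145, 240) [  3  16 146]
t (120, 210) [  7  16 148]
t (190, 240) [ 16 154 116]
t (150, 292) [63 28 91]
t (378, 200) [30 15 70]
t (375, 215) [ 14 176 132]
s (300, 365) [  6   8 153]
s (230, 365) [ 17 149 135]
s (370, 380) [ 69 131 117]
s (280, 150) [ 15 180 142]
t (100, 180, 190, 310) [[173, 198], [113, 200], [114, 283], [121, 285], [121, 297], [129, 297], [125, 294], [127, 285], [147, 285], [152, 291], [150, 295], [134, 298], [170, 297], [170, 293], [157, 294], [154, 288], [170, 286], [174, 281]] [[576.0, 254.0], [573.0, 404.0], [367.0, 398.0], [362.0, 381.0], [332.0, 380.0], [332.0, 361.0], [340.0, 371.0], [362.0, 366.0], [361.0, 317.0], [346.0, 304.0], [337.0, 309.0], [330.0, 348.0], [331.0, 260.0], [341.0, 260.0], [339.0, 292.0], [354.0, 299.0], [358.0, 260.0], [370.0, 250.0]] ((453.2826232910156, 326.1555480957031), (247.44094848632812, 150.80967712402344), 1.6047236919403076) [431.98853 324.729  ]
s (235, 310, 395, 415) [[371, 339], [367, 339], [365, 348], [369, 353], [364, 356], [353, 328], [252, 330], [249, 402], [381, 397]] [[336.0, 276.0], [344.0, 276.0], [351.0, 296.0], [
[... 491 characters left out ...]
], [279, 140], [277, 156], [281, 155]] [[512.0, -283.0], [523.0, -278.0], [528.0, -204.0], [518.0, -209.0]] ((520.2781372070312, -243.59027099609375), (79.80491638183594, 12.232915878295898), 84.88335418701172) [ 520.3996  -243.07031]
rim [[ 607.6 -197. ]
 [ 596.9 -301.4]
 [ 434.2 -285.4]
 [ 445.6 -182.8]] [ 521.10344108 -241.64703466] [np.float64(162.6240593406092), np.float64(104.92679208800782), np.float64(163.47406974150525), np.float64(103.3127633197881)]
rim side [[ 598.8 -299.2]
 [ 434.2 -283.9]
 [ 445.  -177.6]
 [ 607.4 -193. ]] [ 521.35618464 -238.42479181] [np.float64(106.64068227647499), np.float64(165.2782917882907), np.float64(106.75719716821582), np.float64(163.06944284528964)]
```

```bash
cat >> h.py <<'E'
def rot(psi,s=1):
    y=s*np.array([np.cos(psi),np.sin(psi),0]); z=np.array([0,0,-1.]); x=np.cross(y,z)
    return R.from_matrix(np.c_[x,y,z]).as_rotvec()
E
python3 - <<'E'
from cell import solver
from h import *
d=np.deg2rad
for s in(1,-1):
  for p,a in(((521,-241,132),-5.5),((521,-241,300),-5.5),((495,43,22),-5.5),((495,43,300),-5.5),((470,326,85),1.4),((470,326,250),1.4)):
    q=solver.solve_ik(np.array(p,float),rot(d(a),s)); print(s,p,None if q is None else np.round(q,2))
E
```

```text
1 (521, -241, 132) [ 0.57  0.45 -0.31  1.77  0.16  0.95  0.09]
1 (521, -241, 300) [ 0.57  0.31 -0.32  1.53  0.1   1.31  0.15]
1 (495, 43, 22) [ 0.17  0.52 -0.48  2.04  0.39  0.66 -0.67]
1 (495, 43, 300) [ 0.35  0.22 -0.65  1.69  0.14  1.28 -0.43]
1 (470, 326, 85) [ 0.02  0.77 -1.14  1.78  0.78  1.12 -1.36]
1 (470, 326, 250) [ 0.02  0.53 -1.1   1.58  0.49  1.33 -1.11]
-1 (521, -241, 132) [ 0.09  0.43  0.35  1.81 -0.18  0.93 -2.72]
-1 (521, -241, 300) [-0.43  0.45  1.16  1.61 -0.42  1.36 -2.45]
-1 (495, 43, 22) [ 0.55  0.74 -1.07  2.01  0.84  0.92  2.06]
-1 (495, 43, 300) [ 0.63  0.32 -1.06  1.67  0.29  1.32  2.57]
-1 (470, 326, 85) [-0.01  0.73 -1.07  1.78  0.72  1.08  1.83]
-1 (470, 326, 250) [ 0.01  0.52 -1.06  1.58  0.46  1.32  2.05]
```

```bash
python3 - <<'E'
from cell import manip,eoat,status,cams
from h import *
r=rot(np.deg2rad(-5.5))
eoat.command_gripper(85)
manip.movep(np.array([520.5,-241,230.]),r)
print(manip.move_straight(np.array([520.5,-241,133.]),force_limit=8,max_speed=100))
print(status.get_t(),status.get_tool_pos(),status.get_force())
eoat.command_gripper(0,effort=60)
print(status.get_width(),status.get_tool_pos(),status.get_force(),status.get_moment())
c=cams.read_camera("side");cv2.imwrite("pics/c.png",c["color"][:,:,::-1])
E
```

```text
False
3.1417 [ 520.98909451 -241.14753397  133.63110042] [ 0.10958042 -0.53908158  0.31262213]
0.05278832333224058 [ 520.50527793 -240.98717688  132.9839263 ] [-0.67173658  0.38275495  1.04635336] [-0.05716027 -0.02734722  0.00107911]
```

View pics/c.png

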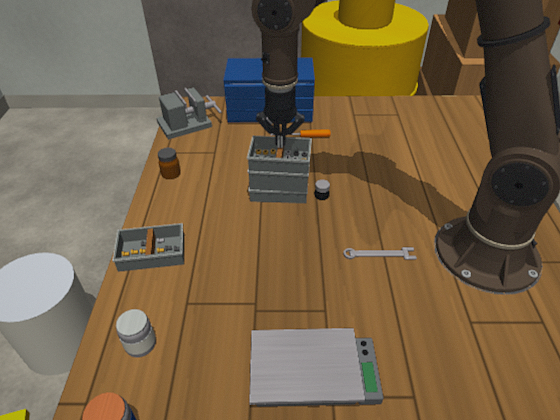

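```bash
python3 - <<'E'
from cell import manip,eoat,status,cams
from h import *
print(status.get_width(),status.get_tool_pos(),status.get_force())
s=cams.read_camera("side");t=cams.read_camera("top")
cv2.imwrite("pics/d.png",cv2.resize(s["color"][90:210,225:345],(600,600),interpolation=cv2.INTER_CUBIC)[:,:,::-1])
cv2.imwrite("pics/e.png",cv2.resize(t["color"][165:285,320:440],(600,600),interpolation=cv2.INTER_CUBIC)[:,:,::-1])
E
```

```text
0.08083342561706137 [ 520.49333354 -241.00216151  132.9944088 ] [0.99389249 0.05945903 0.43878354]
```

View pics/d.png

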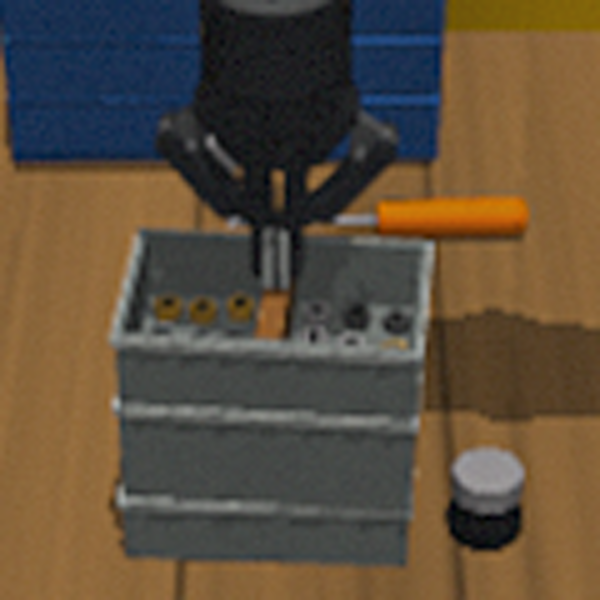

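View pics/e.png

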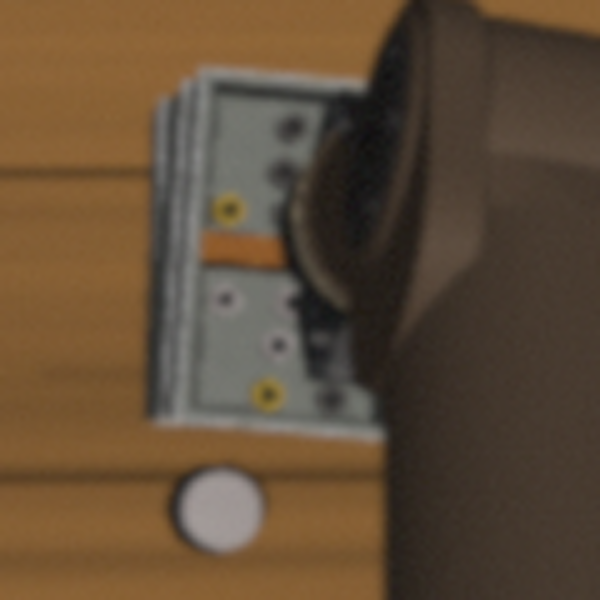

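```bash
python3 - <<'E'
from cell import manip,eoat,status,cams
from h import *
s=cams.read_camera("side")
for P in([520.5,-241,133],[520.5,-241,153],[520.5,-230,133],[520.5,-230,153],[520.5,-230,160],[524,-196,153],[516,-287,153]):
    q=proj(s,P)[0]; print(P,q.round(1),((q-[225,90])*5).round(0))
print(status.get_width(),status.get_t())
E
```

```text
[520.5, -241, 133] [280.  153.9] [275. 320.]
[520.5, -241, 153] [280.  147.9] [275. 289.]
[520.5, -230, 133] [280.  156.3] [275. 332.]
[520.5, -230, 153] [280.  150.3] [275. 301.]
[520.5, -230, 160] [279.9 148.1] [275. 290.]
[524, -196, 153] [278.6 157.9] [268. 339.]
[516, -287, 153] [281.7 138.2] [283. 241.]
0.28370412837145764 4.1083
```

```bash
python3 - <<'E'
from cell import manip,eoat,status,cams
from h import *
manip.move_straight(np.array([520.5,-241,230.]))
s=cams.read_camera("side"); p=status.get_tool_pos(); print(p,status.get_width(),status.get_force())
q=proj(s,p)[0];print(q, (q-[225,40])*5, (proj(s,p+[0,0,20])-[225,40])*5)
cv2.imwrite("pics/f.png",cv2.resize(s["color"][60:180,225:345],(600,600),interpolation=cv2.INTER_CUBIC)[:,:,::-1])
E
```

```text
[ 519.74575637 -240.81436141  228.76285319] -0.09932830095424244 [-0.00254589  0.07063238  0.45979707]
[280.05235996 123.59072353] [275.26179982 417.95361767] [[274.98038114 384.03220176]]
```

View pics/f.png

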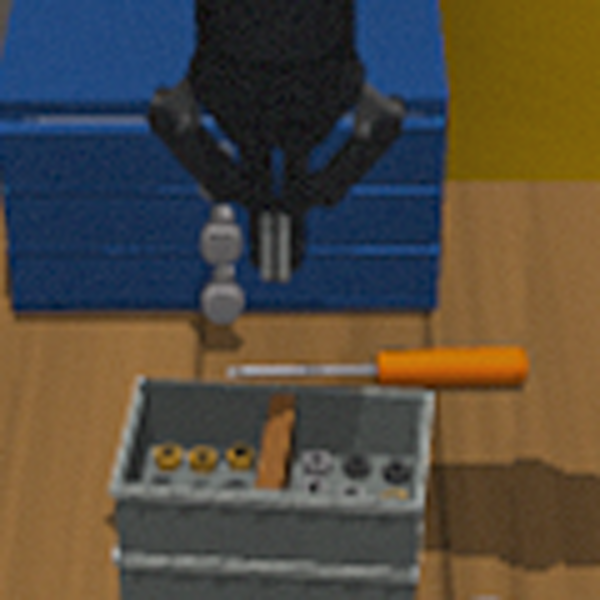

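```bash
python3 - <<'E'
from cell import manip,eoat,status,cams
from h import *
r=rot(np.deg2rad(-5.5))
manip.movep(np.array([495,43,80.]),r)
print(manip.move_straight(np.array([495,43,-40.]),force_limit=6,max_speed=40))
s=cams.read_camera("side"); p=status.get_tool_pos(); print(p,status.get_width(),status.get_force(),status.get_t())
q=proj(s,p)[0];print(q)
u,v=map(int,q.round())
cv2.imwrite("pics/g.png",cv2.resize(s["color"][v-60:v+40,u-50:u+50],(600,600),interpolation=cv2.INTER_CUBIC)[:,:,::-1]); print(u,v)
E
```

```text
True
[495.01773244  43.00456558 -25.80971022] -0.27026115358179725 [-2.21128203 -0.28617816 10.54520848] 8.5417
[290.2253929  272.69457016]
290 273
```

View pics/g.png

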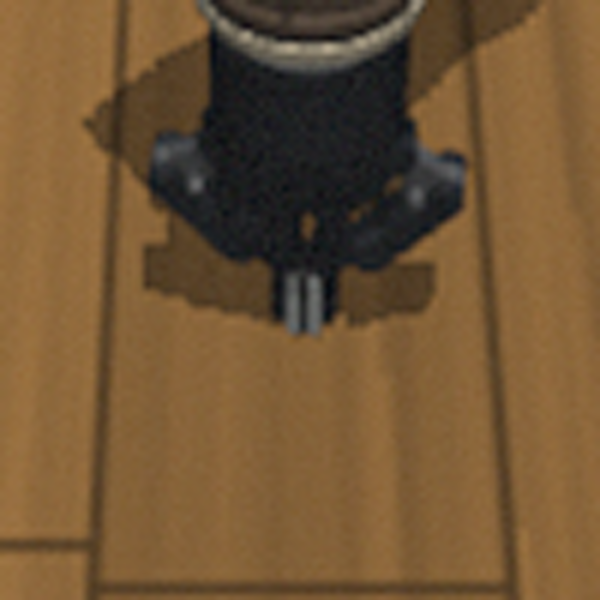

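```bash
python3 - <<'E'
from cell import manip,cams,status
from h import *
s=cams.read_camera("side"); print(cast(s,[290.2,268.2],0),status.get_tool_pos())
manip.move_straight(np.array([495,43,60.]))
t=cams.read_camera("top"); p=status.get_tool_pos()+[0,0,25.5]
q=proj(t,p)[0];u,v=map(int,q.round());print(q,u,v,status.get_force())
cv2.imwrite("pics/i.png",cv2.resize(t["color"][v-50:v+50,u-50:u+50],(600,600),interpolation=cv2.INTER_CUBIC)[:,:,::-1])
E
```

```text
[[ 4.95381347e+02  4.98947229e+01 -1.13686838e-13]] [495.07927986  42.99054333 -25.76820024]
[257.36159481 229.40189023] 257 229 [ 0.56000658 -0.08965566 -0.26189495]
```

View pics/i.png

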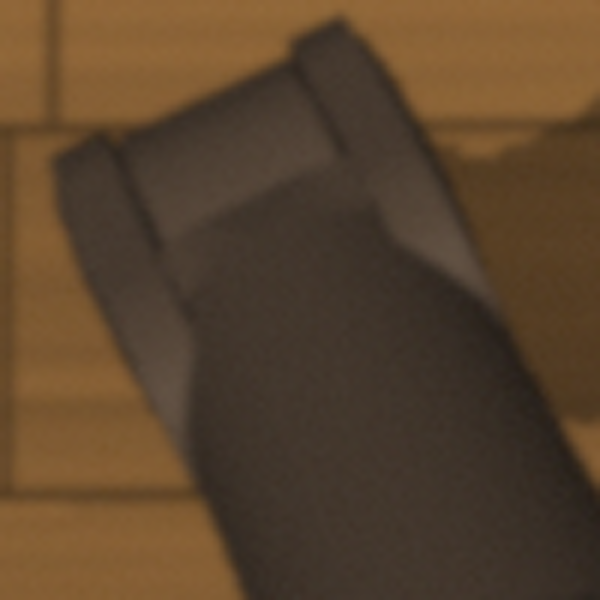

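Bench touch at reported z = −25.8, and the side view agrees: the true fingertips are about 25 mm higher than reported. x and y match. I'll correct z by 25.3 and regrasp.

```bash
cat >> h.py <<'E'
DZ=25.3   # true tip z = reported + DZ
def P(x,y,z): return np.array([x,y,z-DZ],float)
E
python3 - <<'E'
from cell import manip,eoat,status,cams
from h import *
r=rot(np.deg2rad(-5.5))
eoat.command_gripper(85)
manip.movep(P(520.5,-241,230),r)
manip.move_straight(P(520.5,-241,165))
print(manip.move_straight(P(520.5,-241,132),force_limit=8,max_speed=60))
print(status.get_t(),status.get_tool_pos(),status.get_force())
eoat.command_gripper(0,effort=60)
print(status.get_width(),status.get_tool_pos(),status.get_force(),status.get_moment())
s=cams.read_camera("side")
cv2.imwrite("pics/j.png",cv2.resize(s["color"][90:210,225:345],(600,600),interpolation=cv2.INTER_CUBIC)[:,:,::-1])
E
```

```text
False
12.65 [ 520.59384874 -240.94627686  106.68796157] [ 0.67182347  0.12091121 -0.334434  ]
12.225075034625878 [ 520.98881599 -241.1269318   107.1556939 ] [-0.37818082 -0.48639419  3.11508058] [-0.04799965 -0.01282977 -0.04011555]
```

View pics/j.png

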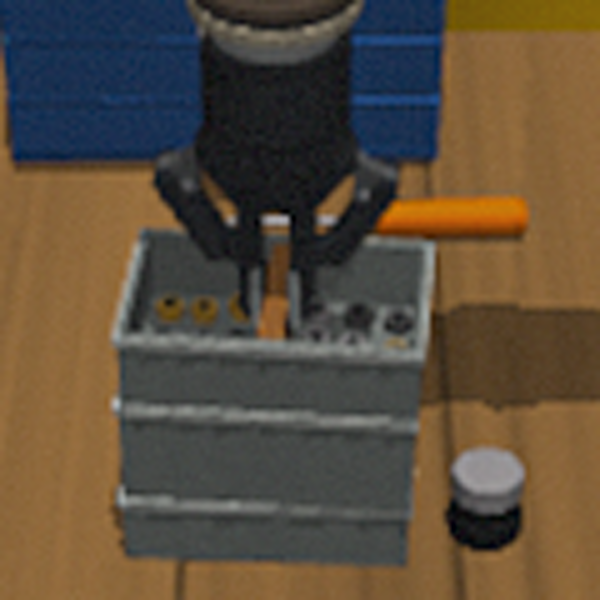

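```bash
python3 - <<'E'
from cell import manip,eoat,status,cams
from h import *
r=rot(np.deg2rad(-5.5))
manip.move_straight(P(520.5,-241,142),max_speed=40)
print(status.get_width(),status.get_force(),status.get_moment())
manip.move_straight(P(520.5,-241,220),max_speed=100)
s=cams.read_camera("side")
cv2.imwrite("pics/k.png",cv2.resize(s["color"][70:210,215:355],(600,600),interpolation=cv2.INTER_CUBIC)[:,:,::-1])
print(status.get_width(),status.get_force(),status.get_t())
E
```

```text
12.988653389539097 [-0.10373962 -0.22030952 -6.5527171 ] [ 0.00166692  0.03876369 -0.03308745]
12.62005409331656 [ 0.123517    1.16608477 -5.20146261] 14.7417
```

View pics/k.png

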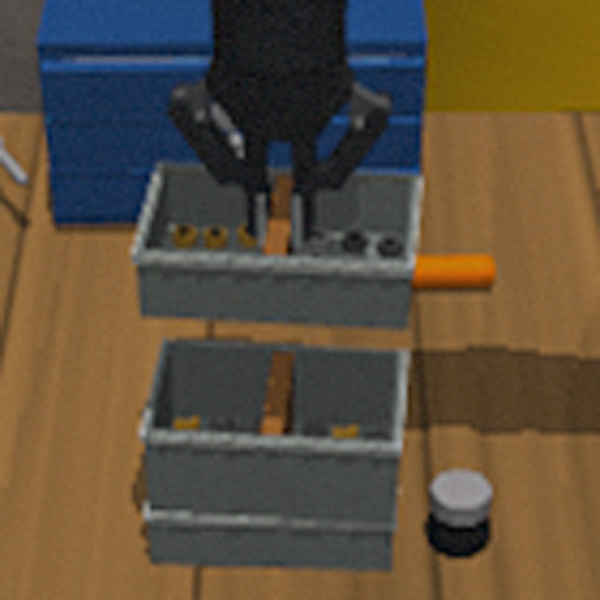

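```bash
python3 - <<'E'
from cell import manip,eoat,status,cams
from h import *
r=rot(np.deg2rad(-5.5))
manip.move_straight(P(495,43,160),max_speed=200)
manip.move_straight(P(495,43,40),max_speed=120)
print(manip.move_straight(P(495,43,17),max_speed=25,force_limit=4),status.get_tool_pos()[2]+DZ,status.get_force(),status.get_t())
manip.dwell(.2)
eoat.command_gripper(45)
manip.move_straight(P(495,43,130))
print(status.get_width(),status.get_force(),status.get_t())
s=cams.read_camera("side");t=cams.read_camera("top")
cv2.imwrite("pics/l.png",s["color"][:,:,::-1])
cv2.imwrite("pics/m.png",cv2.resize(t["color"][165:285,335:425],(450,600),interpolation=cv2.INTER_CUBIC)[:,:,::-1])
cv2.imwrite("pics/n.png",cv2.resize(s["color"][125:210,235:340],None,fx=7,fy=7,interpolation=cv2.INTER_CUBIC)[:,:,::-1])
E
```

```text
True 22.414123512318074 [-0.5126683  -1.08180083  6.53836104] 18.1833
45.10621947544797 [0.12908637 0.11603883 0.59628121] 19.6667
```

View pics/l.png

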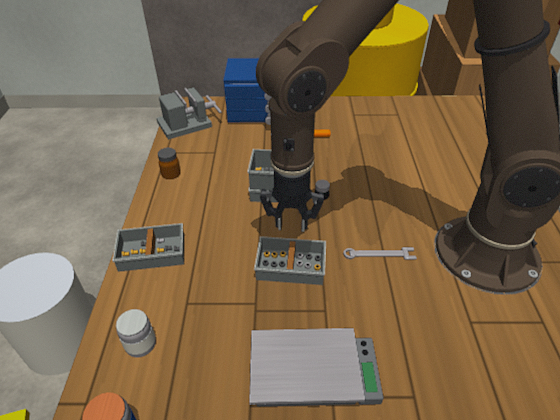

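View pics/m.png

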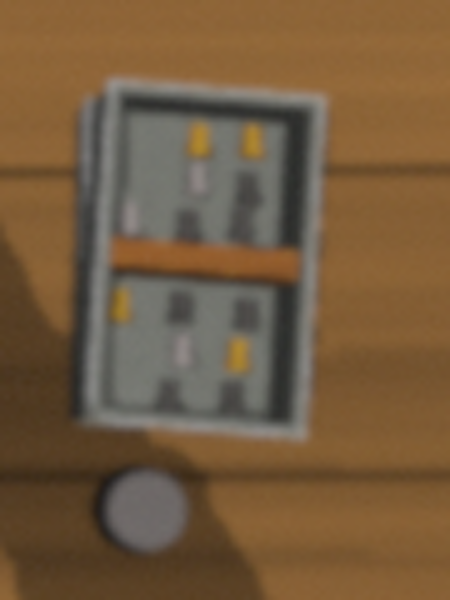

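View pics/n.png

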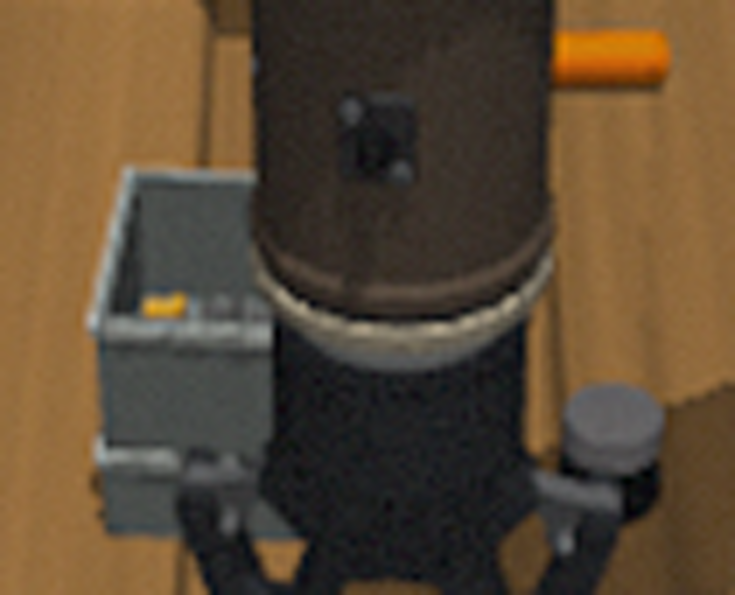

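```bash
python3 - <<'E'
from cell import cams
from h import *
t=cams.read_camera("top")
o=np.array([334.6,164.6])
q=np.array([(107,80),(328,95),(306,440),(84,424)])/5+o
A=cast(t,q,110)[:,:2];print(A.round(1),A.mean(0),[np.linalg.norm(A[i]-A[i-1]).round(1) for i in range(4)])
x=A[0]+A[1]-A[2]-A[3];print(np.degrees(np.arctan2(x[1],x[0])))
print(cast(t,np.array([(112,252),(300,266)])/5+o,108))
E
```

```text
[[ 608.1 -195.2]
 [ 599.9 -301.1]
 [ 435.1 -285.7]
 [ 443.6 -180.6]] [ 521.67118992 -240.65741371] [np.float64(165.1), np.float64(106.2), np.float64(165.5), np.float64(105.4)]
-5.190714788122613
[[ 525.43478581 -196.0686978   108.        ]
 [ 517.97761711 -285.72080533  108.        ]]
```

```bash
python3 - <<'E'
from cell import manip,eoat,status,cams
from h import *
r=rot(np.deg2rad(-5.2)); r2=rot(np.deg2rad(1.4))
eoat.command_gripper(85)
manip.movep(P(521.3,-240.8,150),r)
print(manip.move_straight(P(521.3,-240.8,79),force_limit=8,max_speed=80),status.get_tool_pos()[2]+DZ)
eoat.command_gripper(0,effort=60)
w=status.get_width();print(w,status.get_force());assert w>9
manip.move_straight(P(521.3,-240.8,89),max_speed=40)
print(status.get_width(),status.get_force(),status.get_moment())
manip.move_straight(P(521.3,-240.8,170),max_speed=120)
manip.move_straight(P(470,326.5,170),r2,max_speed=200)
print(status.get_width(),status.get_force(),status.get_t())
s=cams.read_camera("side");cv2.imwrite("pics/o.png",s["color"][:,:,::-1])
E
```

```text
False 79.45717024669693
13.018217193415948 [0.69913283 0.82344616 3.58518243]
12.890417795774413 [-0.11215316 -0.41856345 -4.74426483] [0.04916665 0.0444538  0.05427412]
12.96578707866715 [ 0.20642057 -0.70368198 -5.96218294] 27.3083
```

View pics/o.png

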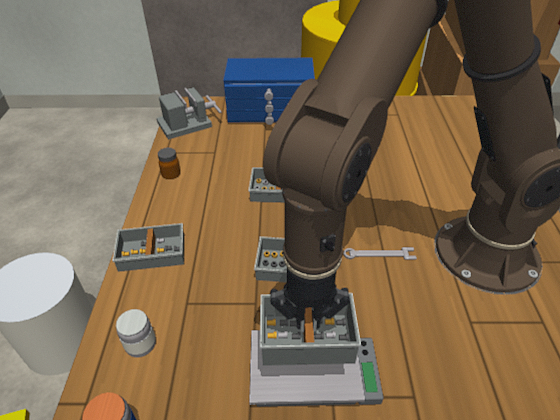

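Level and over the scale (middle tray at about (310,335) px). Lowering, then releasing and checking.

```bash
python3 - <<'E'
from cell import manip,eoat,status,cams
from h import *
manip.move_straight(P(470,326.5,100),max_speed=100)
print(manip.move_straight(P(470,326.5,78),max_speed=25,force_limit=4),status.get_tool_pos()[2]+DZ,status.get_force())
manip.dwell(.2)
eoat.command_gripper(60)
manip.move_straight(P(470,326.5,170))
manip.movep(P(480,150,230),rot(0))
print(status.get_t())
s=cams.read_camera("side");t=cams.read_camera("top")
cv2.imwrite("pics/p.png",s["color"][:,:,::-1]);cv2.imwrite("pics/q.png",t["color"][:,:,::-1])
cv2.imwrite("pics/r.png",cv2.resize(t["color"][185:305,100:190],(450,600),interpolation=cv2.INTER_CUBIC)[:,:,::-1])
cv2.imwrite("pics/s.png",cv2.resize(t["color"][165:285,335:425],(450,600),interpolation=cv2.INTER_CUBIC)[:,:,::-1])
E
```

```text
True 84.39858975920211 [-0.86664584  0.06917009  4.9585148 ]
31.05
```

View pics/p.png

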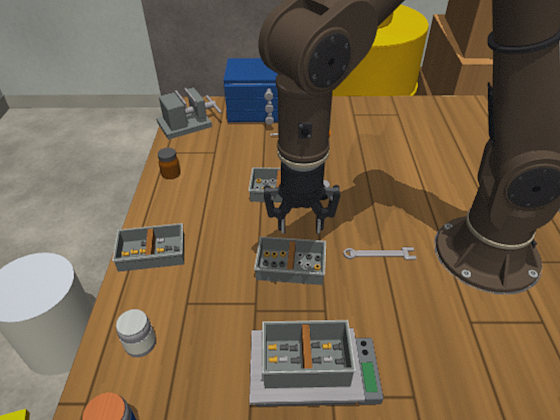

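View pics/r.png

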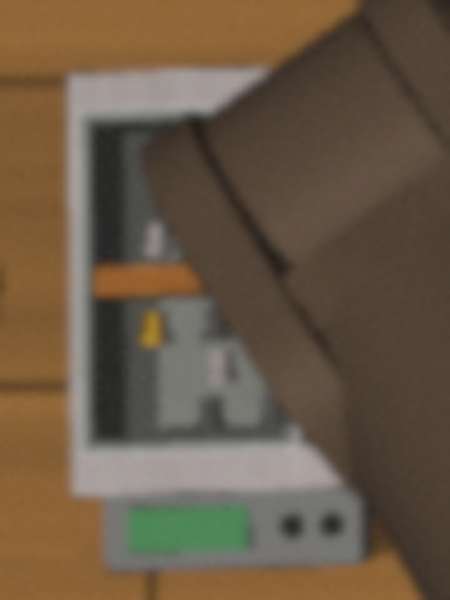

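View pics/s.png

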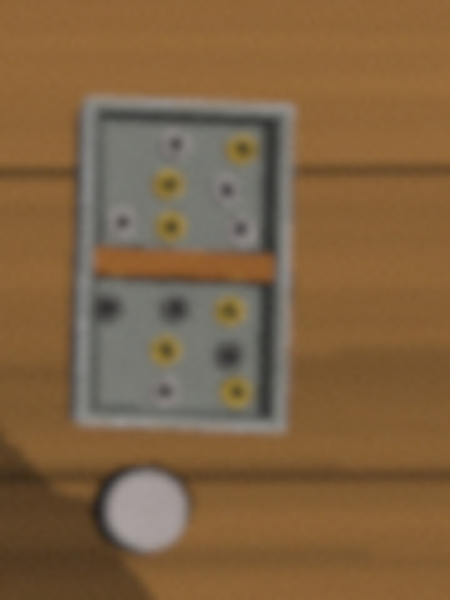

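```bash
python3 - <<'E'
from cell import cams
from h import *
t=cams.read_camera("top");s=cams.read_camera("side")
o=np.array([334.6,164.6])
def box(c,q,z,n):
    A=cast(c,q,z)[:,:2];print(n,A.round(0).tolist(),A.mean(0).round(1),[np.linalg.norm(A[i]-A[i-1]).round(0) for i in range(4)])
    return A
A=box(t,np.array([(84,96),(295,103),(287,432),(72,424)])/5+o,45,"bottom")
x=A[0]+A[1]-A[2]-A[3];print(np.degrees(np.arctan2(x[1],x[0])), cast(t,np.array([(95,262),(275,266)])/5+o,43))
box(s,np.array([(264,322),(353,321),(354,385),(263,387)]),115,"mid")
box(s,np.array([(259,238),(327,240),(325,282),(255,277)]),45,"top")
def orange(c,b,z,n):
    u0,v0,u1,v1=b;h=cv2.cvtColor(c["color"],cv2.COLOR_RGB2HSV)[v0:v1,u0:u1]
    m=((h[...,0]<13)&(h[...,1]>150)&(h[...,2]>70)).astype(np.uint8)
    k=max(cv2.findContours(m,0,1)[0],key=cv2.contourArea).reshape(-1,2)+[u0,v0]
    print(n,cv2.minAreaRect(cast(c,k,z)[:,:2].astype(np.float32)))
orange(s,(296,322,322,388),113,"midpart");orange(s,(283,236,303,278),43,"toppart");orange(t,(350,208,400,226),43,"botpart")
cv2.imwrite("pics/u.png",cv2.resize(s["color"][225:295,240:340],(800,560),interpolation=cv2.INTER_CUBIC)[:,:,::-1])
E
```

```text
bottom [[609.0, -194.0], [605.0, -300.0], [440.0, -291.0], [445.0, -184.0]] [ 524.6 -242.3] [np.float64(165.0), np.float64(106.0), np.float64(165.0), np.float64(107.0)]
-3.16504039920067 [[ 525.55583718 -197.76686342   43.        ]
 [ 522.78610565 -288.079401     43.        ]]
mid [[549.0, 278.0], [379.0, 276.0], [392.0, 403.0], [547.0, 407.0]] [466.8 341.3] [np.float64(129.0), np.float64(170.0), np.float64(128.0), np.float64(156.0)]
top [[573.0, -10.0], [404.0, -2.0], [418.0, 128.0], [577.0, 113.0]] [493.   57.1] [np.float64(123.0), np.float64(168.0), np.float64(131.0), np.float64(160.0)]
midpart ((474.7552490234375, 281.44732666015625), (0.0, 0.0), 0.0)
toppart ((489.0920104980469, 52.65511703491211), (3.1494600772857666, 0.0), -90.97716522216797)Traceback (most recent call last):
  File "<stdin>", line 17, in <module>
  File "<stdin>", line 15, in orange
ValueError: max() iterable argument is empty
```

```bash
python3 - <<'E'
from cell import cams
from h import *
s=cams.read_camera("side")
cv2.imwrite("pics/u.png",cv2.resize(s["color"][225:295,240:340],(800,560),interpolation=cv2.INTER_CUBIC)[:,:,::-1])
cv2.imwrite("pics/v.png",cv2.resize(s["color"][310:410,240:390],(750,500),interpolation=cv2.INTER_CUBIC)[:,:,::-1])
E
```

```text
(no output)
```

View pics/u.png

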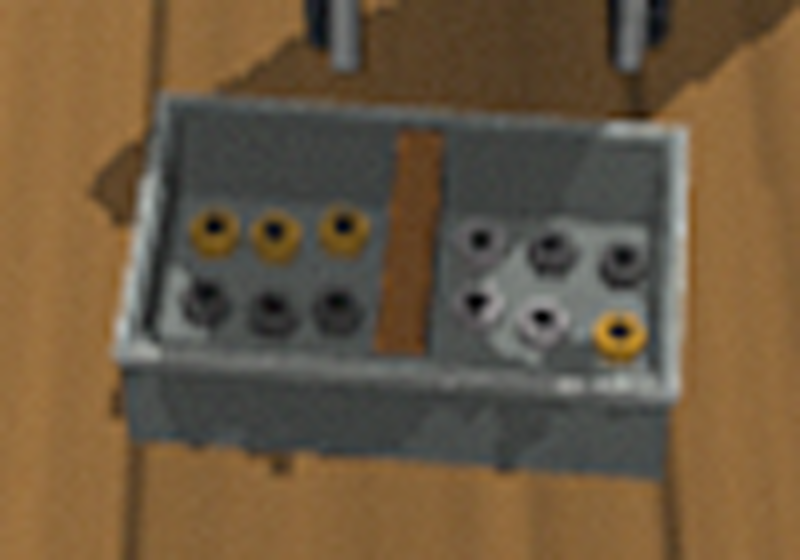

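View pics/v.png

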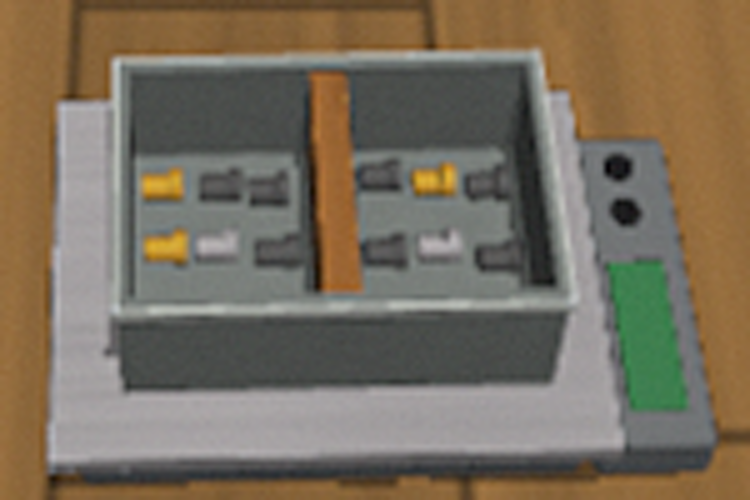

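```bash
python3 - <<'E'
from cell import cams
from h import *
s=cams.read_camera("side")
for n,q,o,f,z in(("top",[(158,93),(690,125),(678,400),(115,358)],(239.5,224.5),8,45),("mid",[(112,57),(542,50),(578,308),(113,315)],(239.5,309.5),5,115),
 ("platform",[(60,100),(568,92),(625,455),(48,462)],(239.5,309.5),5,50)):
    A=cast(s,np.array(q)/f+o,z)[:,:2];x=A[0]+A[3]-A[1]-A[2]
    print(n,A.round(0).tolist(),A.mean(0).round(1),[np.linalg.norm(A[i]-A[i-1]).round(0) for i in range(4)],np.degrees(np.arctan2(x[1],x[0])))
print(cast(s,np.array([(330,72),(341,292)])/5+[239.5,309.5],113))
print(cast(s,np.array([(420,132),(402,352)])/8+[239.5,224.5],43))
E
```

```text
top [[572.0, -16.0], [407.0, -2.0], [418.0, 106.0], [581.0, 90.0]] [494.6  44.5] [np.float64(107.0), np.float64(165.0), np.float64(109.0), np.float64(163.0)] -5.21981982155812
mid [[554.0, 276.0], [388.0, 273.0], [387.0, 378.0], [550.0, 381.0]] [469.6 326.9] [np.float64(105.0), np.float64(165.0), np.float64(105.0), np.float64(163.0)] 1.052305662022596
platform [[578.0, 254.0], [369.0, 250.0], [366.0, 401.0], [575.0, 404.0]] [471.8 327.3] [np.float64(150.0), np.float64(209.0), np.float64(151.0), np.float64(209.0)] 0.9469465375776801
[[469.96948059 281.22472833 113.        ]
 [469.42133482 371.23710039 113.        ]]
[[490.64528697  -1.18859833  43.        ]
 [497.24604608  86.4956841   43.        ]]
```

```bash
python3 - <<'E'
from cell import manip,eoat,status,cams
from h import *
r=rot(np.deg2rad(-5.3)); r2=rot(np.deg2rad(-2.9))
manip.movep(P(494.7,43.3,120),r)
eoat.command_gripper(85)
print(manip.move_straight(P(494.7,43.3,22),force_limit=8,max_speed=80),status.get_tool_pos()[2]+DZ)
eoat.command_gripper(0,effort=60)
w=status.get_width();print(w);assert w>9
manip.move_straight(P(494.7,43.3,32),max_speed=40)
print(status.get_width(),status.get_force())
manip.move_straight(P(494.7,43.3,130),max_speed=120)
manip.move_straight(P(524.2,-242.5,130),r2,max_speed=150)
manip.move_straight(P(524.2,-242.5,80),max_speed=80)
print(manip.move_straight(P(524.2,-242.5,62),max_speed=25,force_limit=4),status.get_tool_pos()[2]+DZ,status.get_force(),status.get_width(),status.get_t())
s=cams.read_camera("side")
cv2.imwrite("pics/w.png",cv2.resize(s["color"][125:210,235:340],None,fx=7,fy=7,interpolation=cv2.INTER_CUBIC)[:,:,::-1])
E
```

```text
False 22.459290055169546
12.648941049039939
12.550024440941408 [-0.5812977  -0.86466632 -6.58426533]
True 67.25993551315301 [-1.35994429 -0.28798391  6.99694692] 12.79992362132032 39.1667
```

View pics/w.png

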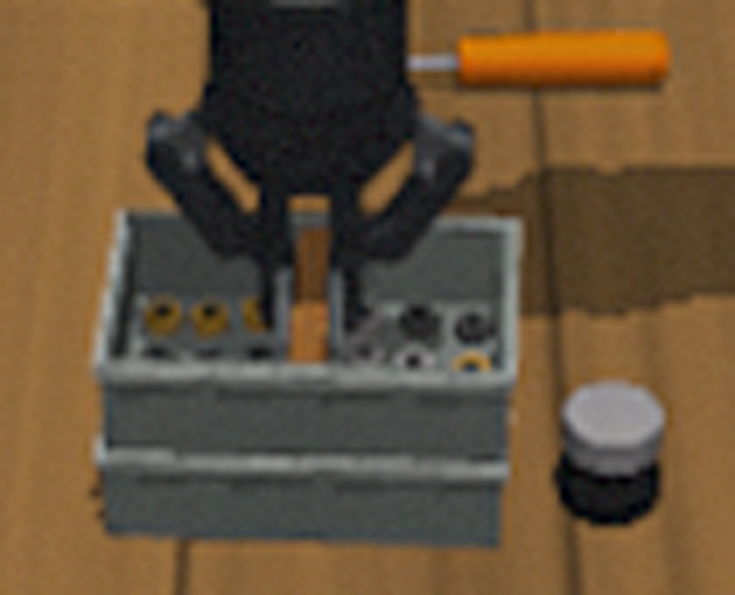

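The top tray is seated flush on the bottom tray's rim. Releasing, then a last check.

```bash
python3 - <<'E'
from cell import manip,eoat,status,cams
from h import *
manip.dwell(.2); eoat.command_gripper(60)
manip.move_straight(P(524.2,-242.5,180),max_speed=120)
manip.movep(P(420,0,280),rot(0))
print(status.get_t(),status.get_force())
s=cams.read_camera("side");t=cams.read_camera("top")
cv2.imwrite("pics/x.png",s["color"][:,:,::-1])
cv2.imwrite("pics/y.png",cv2.resize(t["color"][165:285,335:425],(450,600),interpolation=cv2.INTER_CUBIC)[:,:,::-1])
E
```

```text
42.125 [0.32165686 0.62360739 0.80022026]
```

View pics/x.png

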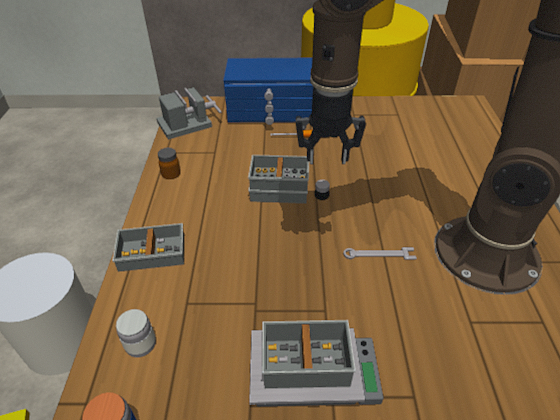

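View pics/y.png

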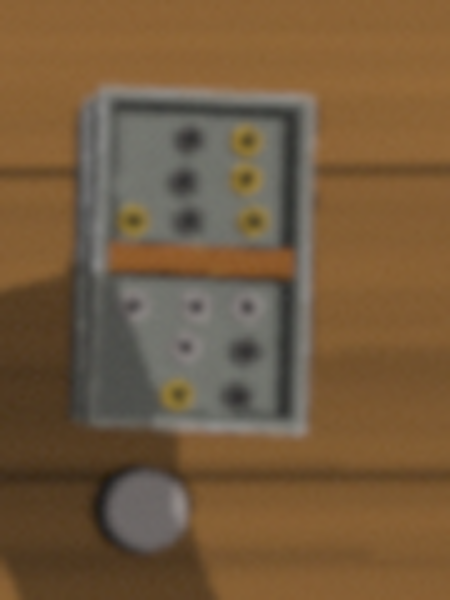

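```bash
python3 - <<'E'
from cell import cams,job_done,status
from h import *
t=cams.read_camera("top")
A=cast(t,np.array([(99,87),(316,94),(306,435),(86,426)])/5+[334.6,164.6],90)[:,:2];x=A[0]+A[1]-A[2]-A[3]
c=A.mean(0);print(c,[np.linalg.norm(A[i]-A[i-1]).round(0) for i in range(4)],np.degrees(np.arctan2(x[1],x[0])))
if np.linalg.norm(c-[524.4,-242.4])<10: job_done(); print("handed in",status.get_t())
E
```

```text
[ 522.8192514  -242.34631682] [np.float64(165.0), np.float64(106.0), np.float64(166.0), np.float64(106.0)] -3.390929364627585
the job is handed in; nothing more can be done
the job is handed in; nothing more can be done
```

I set the top tray aside midway between stack and scale, stood the deep middle tray on the scale, put the top tray back on the bottom tray, and handed the job in at about 42 s. `job_done()` gives no verdict, so the result below is from my own checks.

**Last checks (camera measurements):**

| Tray | Offset from target | Angle from square | Seating |
|---|---|---|---|
| Middle tray on scale | about 2 mm | under 1° | first contact within 0.5 mm of the expected height |
| Top tray on bottom tray | about 2 mm | under 1° | rim contact within 0.3 mm of the expected height |

- **Bottom tray:** after the middle tray came off it lay 3–4 mm from where I measured the stack centre. That may be its original offset, because I did not measure the bottom tray by itself at the start. After the last placing it did not look moved, but I did not measure it again.
- **Trays level:** they looked level in the pictures taken while they were carried, and each was set down under a force limit.

**What disagreed:** the first grasp closed on air. The reported tool height was about 25 mm lower than the real fingertips. I found this in the side view and by touching the bench (contact at reported z = -25.8 mm), then corrected every later move. The tray set-downs agreed with the correction to within 0.5 mm. While gripping the 14 mm partition, the finger width read 12–13 mm.

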